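Turn the desk coaster over with the spatula

ROBOT

A 7-joint arm with a two-finger parallel gripper is mounted at the origin on the work surface. World frame = base frame: x ahead of the robot, y to its left, z up, the work surface at z = 0. Lengths are in m, angles in rad, forces in N, time in s.
With the tool pointing down it reaches from about 0.4 to 0.85 m from the base axis. Payload 6.9 kg.
Tool frame: the origin (TCP) lies midway between the tips of the shut fingers; the grasp point (between the pads) lies behind it (ctrl.pinch_z is the z of the grasp point in the tool frame, in m); z points along the fingers, y is the line along which they close (so a half turn about z gives the same grasp; the last joint's range is limited). The gripper opens to 85 mm and grips with 20 to 120 N. Pads are 22 mm wide; open, the fingers measure 114 mm over their backs; the gripper's body (76 mm by 85 mm) begins 54 mm behind the grasp point. The pads swing forward as they close: fully open they stand 13 mm farther back than shut.
Start: joints at [1.395, 0.507, -0.238, 1.5, 0.126, 1.149, -0.155], TCP at [0.174, -0.6, 0.231] pointing down, gripper open.
Joint ranges: [-3.08, 3.08], [-0.24, 2.05], [-1.43, 1.35], [0, 2.5], [-1.52, 4.66], [0.17, 1.96], [-2.89, 2.89]. Speed limits (rad/s): [2.39, 2.39, 3.14, 3.14, 3.14, 3.14, 3.14].

INTERFACE

Orientations are given as a unit quaternion [w, x, y, z].
In Python, from station import ctrl, get_state, vision, ticket, models gives the robot as it stands. Calls block until the motion is done:
- ctrl.movep(position, orientation): joint-space move of the TCP to a pose.
- ctrl.movel(position, frame=None, max_speed=0.15): straight line of the TCP; frame=None keeps the orientation; max_speed is the mean speed in m/s.
- ctrl.set_joints(angles): joint-space move.
- ctrl.ungrasp() and ctrl.close_gripper(force=None): open the fingers fully, or close them until they stop; force is the grip in N (None keeps the last).
- ctrl.pause(seconds).
- ctrl.ik(position, orientation): joint angles nearest the present ones, or None.
- get_state(): the state.
- vision.grab_frame(name): name is "side" or "top"; returns (picture, depth): 384x512x3 uint8, blue, green, red; 384x512 float32, m along the optical axis (not along the pixel's ray), 0 where there is no reading.
- vision.camera_info(name): a dict with "mtx" (3x3 intrinsics, pixels), "dist_coeffs" ([k1, k2, p1, p2, k3] as OpenCV has them; the pictures are not rectified), "R" (3x3) and "t" (3): a world point X has camera coordinates R X + t. Camera axes: x right, y down, z forward; pixel columns grow to the right and rows downward; lengths in m; the calibration is good to about 2 mm. A picture is of the moment at which its call begins. camera_info takes no time and is no camera call.
A pose or a line that the arm cannot do raises ctrl.Unreachable and nothing moves.
- ticket.close_job(): hands the job in; it is judged then, once.
Trained networks look in the newest picture that a camera, given by its name, has taken for a name from the list of things; names that differ only in an ending like _2 or _b are one class to them, and where a whole thing is asked for, a point or a joint stands for the part that bears it (a point fixed in the world has none). Each returns a list of dicts, best first, with "p" (0 to 1); they miss things now and then, are a little off and sometimes report something else, mostly with a low value. They report only what shows in the picture. A call takes as long as a camera call. They do not tell look-alikes from the thing itself.
- models.recognise(camera, target): "point" ([column, row] in pixels, amid what is visible of it).
- models.masks_of(camera, target): "mask" (384x512 bool, what is visible of it) and "point" ([column, row] in pixels, amid what is visible of it).
The state is a dict: "time": time; "qpos": joint angles; "qd": joint speeds; "tau": joint torques, N m; "tcp_pos": TCP position; "eef_rot": TCP orientation; "contact_force": force on the tool from outside, world axes, zero at the start; "wrist_torque": the same for the moment, N m; "width": finger opening in m; "gripper_force": force on a finger pad.
Only numpy, scipy, OpenCV 4.12 (cv2) and the standard library are available. Lean on these libraries where they do the work, as an engineer would, in place of code of your own. Each camera call takes 0.05 s, during which the arm holds its last target. There are 200 camera calls.

TASK

The upper side of the square coaster beside the desk mat has been disinfected and now its underside must be sprayed: slip the spatula under it and flip it over onto the mat, so that it lies flat there with its two cork runners up. Do not touch that coaster with the gripper, only with the spatula, and leave the round coaster on the other side where it is. Finally set the spatula down anywhere on the bare desk, standing flat on its blade as you found it, and let go.

Things in the scene. Friction and masses are not known exactly. Their poses are not given: they have to be found in the camera images.
- square_coaster: Wooden 100 x 100 mm coaster, 17 mm high, 80-150 g, loose on the desk along the mat's left or right edge (gap 1-4 mm, parallel). 7 mm plate on two cork runners 12 wide, 10 high, along its x at y = +-44 mm; between them a tunnel 76 wide, 10 high, open at both x ends, one of them towards the robot. Origin: centre of underside; z up, but down once turned over.
- round_coaster: Bystander: loose solid wooden disc, 100 mm across, 13 mm thick, flat on the desk along the mat's other side edge. Origin: centre of underside, z up.
- desk_mat: Dark mat with a grey field, fixed, 300 (its x) x 300 (its y) x 6 mm. Origin: centre of underside at desk level; x away from the robot, y left, z up. Its side edges (y = +-150 mm) are 6 mm steps: the coaster's nearer runner stops against one, so the coaster can be tipped over it. An eraser lies near the mat's robot-side end.
- spatula: Loose, 160 g, standing on its flat steel blade left of the mat. Blade 85 (x) x 50 (y) x 3 mm. Origin: centre of blade underside; x to the front edge, z up. A shank at the rear carries a round grey handle, diameter 24, along x from x = -55 to -145 mm, axis 62 mm above the underside; take it from above near x = -100 mm, gripping firmly (60 N+). Centre of mass about 20 mm behind the origin.
Mind the look-alikes: they are no part of the job. There is more than one size of the spatula; the job needs the smaller.

How it is judged:
On the way:
1. the spatula, held in the gripper, lifts the square coaster on edge (tilted more than 30 degrees) (angle between square_coaster's own z axis and vertical above 0.52 rad and contact force between spatula and square_coaster above 0.02 N and contact force between the fingers and spatula above 1 N), for 0.02 s.
At the end, for the whole second after the job is handed in: The square coaster lies upside down (runners up) within 10 degrees of flat, at rest, with its centre over the mat; the spatula stands at rest on the bare desk, blade down, within 10 degrees of level and not on the mat or on anything else (angle between square_coaster's own z axis and vertical above 2.96 rad and x of square_coaster in the frame of desk_mat between -0.15 and 0.15 m and y of square_coaster in the frame of desk_mat between -0.15 and 0.15 m and height (world z) of square_coaster below 0.03 m and linear speed of each of square_coaster, spatula below 0.02 m/s and angle between spatula's own z axis and vertical below 0.17 rad and height (world z) of spatula between -0.004 and 0.004 m); the robot touches nothing.
It fails at once if the gripper or arm touches the square coaster (contact force between any of the fingers, the arm and square_coaster above 0.5 N).
It fails at once if the round coaster is moved by more than 20 mm (distance of round_coaster from where it was at the start of the episode above 0.02 m).
It also fails if it takes over 61 s, if anything falls off the work surface, if the arm or the gripper's body presses on something with over 40 N, if the wrist force passes 120 N, or if a joint passes its speed limit or range.

## Working session

There is one attempt and no reset: what is moved stays moved. The work goes in short steps, each a Python script; the robot and the scene stay as the last script left them, time stands still between calls to the robot, and variables do not carry over. Pictures are saved under pics/ and viewed, at most 10 in all, crops included, and the job is handed in when it is done.

```bash
ls; mkdir -p pics; cat > h.py <<'E'
import numpy as np, cv2
from station import ctrl, get_state, vision, ticket, models
def cloud(cam, depth):
    i=vision.camera_info(cam); K=np.array(i["mtx"]);D=np.array(i["dist_coeffs"]);R=np.array(i["R"]);t=np.array(i["t"])
    h,w=depth.shape; v,u=np.mgrid[:h,:w]
    n=cv2.undistortPoints(np.stack([u,v],-1).reshape(-1,1,2).astype(np.float64),K,D).reshape(h,w,2)
    P=np.dstack([n*depth[...,None],depth]); W=(P-t)@R
    W[depth<=0]=np.nan
    return W
E
python3 - <<'E'
from h import *
for c in("top","side"):
    im,d=vision.grab_frame(c); cv2.imwrite(f"pics/{c}0.png",im); W=cloud(c,d); np.save(f"{c}0.npy",W)
    for n in("square_coaster","round_coaster","desk_mat","spatula"):
        for m in models.masks_of(c,n):
            p=W[m["mask"]]; p=p[~np.isnan(p[:,0])]
            print(c,n,round(m["p"],2),np.round(m["point"]),m["mask"].sum(),np.round(np.median(p,0),3),np.round(p.min(0),3),np.round(p.max(0),3))
E
```

```text
pics
top square_coaster 0.8 [213. 149.] 1209 [0.624 0.21  0.017] [ 0.575  0.162 -0.005] [0.682 0.259 0.024]
top round_coaster 0.78 [355. 152.] 995 [ 0.616 -0.194  0.013] [ 0.567 -0.246 -0.004] [ 0.67  -0.144  0.021]
top desk_mat 0.83 [284. 174.] 11213 [0.561 0.006 0.006] [ 0.413 -0.143 -0.004] [0.718 0.158 0.015]
top desk_mat 0.39 [145. 171.] 840 [0.574 0.401 0.005] [ 0.455  0.377 -0.005] [0.645 0.44  0.08 ]
top desk_mat 0.16 [214. 150.] 1270 [0.624 0.21  0.017] [ 0.574  0.161 -0.004] [0.682 0.264 0.024]
top spatula 0.85 [144. 276.] 1801 [0.283 0.397 0.006] [ 0.21   0.301 -0.007] [0.352 0.551 0.108]
top spatula 0.59 [145. 174.] 796 [0.577 0.401 0.005] [ 0.455  0.377 -0.004] [0.645 0.44  0.08 ]
side round_coaster 0.56 [243. 141.] 371 [ 0.614 -0.187  0.013] [ 0.565 -0.278 -0.004] [ 0.677 -0.142  0.017]
side desk_mat 0.92 [234. 176.] 4379 [0.553 0.023 0.006] [ 0.411 -0.156 -0.002] [0.712 0.164 0.02 ]
side desk_mat 0.25 [242. 141.] 339 [ 0.61  -0.183  0.013] [ 0.565 -0.244 -0.001] [ 0.663 -0.141  0.017]
side spatula 0.81 [176. 243.] 818 [0.562 0.406 0.005] [ 0.453  0.306 -0.003] [0.646 0.445 0.076]
side spatula 0.65 [279. 268.] 1777 [0.286 0.419 0.007] [ 0.21   0.295 -0.003] [0.386 0.554 0.104]
```

```bash
python3 -c "
import cv2
print()"; ls pics
```

```text
side0.png
top0.png
```

View pics/top0.png

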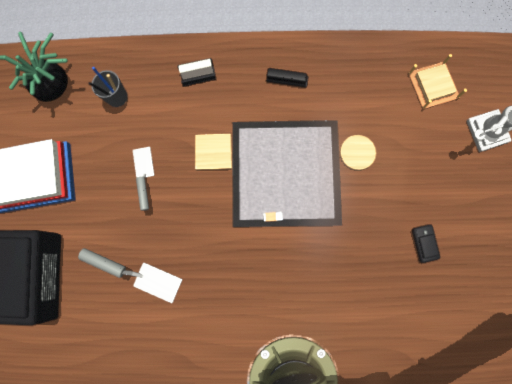

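View pics/side0.png

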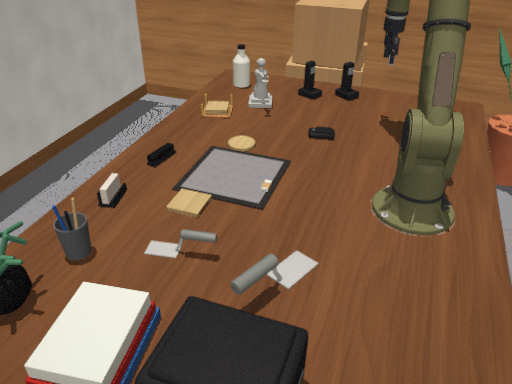

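```bash
cat > meas.py <<'E'
from h import *
def get(c,n,near):
    im,d=vision.grab_frame(c); W=cloud(c,d)
    ms=[m for m in models.masks_of(c,n)]
    best=None
    for m in ms:
        p=W[m["mask"]]; p=p[~np.isnan(p[:,0])]
        if len(p) and np.linalg.norm(np.median(p,0)[:2]-near)<0.06 and (best is None): best=(m["mask"],p)
    return im,W,best
def rect(p):
    (c,s,a)=cv2.minAreaRect(p[:,:2].astype(np.float32)); return np.round(c,4),np.round(s,4),round(a,2)
E
python3 - <<'E'
from meas import *
import numpy as np
im,W,b=get("top","square_coaster",[.624,.21]); p=b[1]; q=p[(p[:,2]>.012)]; print("coaster",rect(q),np.median(q[:,2]),q[:,:2].mean(0))
W=np.load("top0.npy"); z=W[...,2]
img=cv2.imread("pics/top0.png"); g=img.max(2)
for c in("top","side"):
    im,W,b=get(c,"spatula",[.575,.4]); p=b[1]
    h=p[(p[:,2]>.055)&(p[:,2]<.085)&(abs(p[:,1]-.4)<.06)]; bl=p[(p[:,2]<.01)]
    white=im[b[0]][~np.isnan(W[b[0]][:,0])].min(1)>170
    bl=p[white&(p[:,2]<.012)]
    print(c,"handle",len(h),rect(h),h[:,2].max(),"blade",len(bl),rect(bl),np.median(bl,0),bl.mean(0))
    # line fit of handle
    print(np.round(cv2.fitLine(h[:,:2].astype(np.float32),cv2.DIST_L2,0,.01,.01).ravel(),4))
for c in("top","side"):
    im,W,b=get(c,"desk_mat",[.56,.006]); p=b[1]; p=p[p[:,2]<.012]; print(c,"mat",rect(p),np.median(p[:,2]))
im,W,b=get("side","square_coaster",[.624,.21]); 
if b: print("side coaster",rect(b[1][b[1][:,2]>.012]))
im,_=vision.grab_frame("top"); cv2.imwrite("pics/crop.png",cv2.resize(im[110:320,70:350],None,fx=2.8,fy=2.8,interpolation=cv2.INTER_CUBIC))
print(get_state()["time"],ctrl.pinch_z,get_state()["eef_rot"])
E
```

```text
coaster (array([0.6244, 0.2105]), array([0.0978, 0.1013]), 89.22) 0.016916056795547953 [0.62407145 0.21023826]
top handle 293 (array([0.4999, 0.3945]), array([0.0888, 0.0225]), 9.67) 0.08057422389492946 blade 485 (array([0.6005, 0.4122]), array([0.0868, 0.0519]), 9.91) [0.60032435 0.41214706 0.0027735 ] [0.60061688 0.41194092 0.00275754]
[0.986  0.1667 0.4992 0.3933]
side handle 318 (array([0.4979, 0.3981]), array([0.0893, 0.0226]), 11.27) 0.07608863218383749 blade 352 (array([0.5986, 0.4121]), array([0.0819, 0.0526]), 11.88) [0.60013495 0.41336731 0.00287029] [0.59969073 0.41316808 0.00295706]
[0.9848 0.1738 0.4967 0.4014]
top mat (array([0.5644, 0.0063]), array([0.3079, 0.3073]), 0.57) 0.006242407799634714
side mat (array([0.5635, 0.0031]), array([0.3059, 0.3185]), 0.16) 0.006400864445339378
side coaster (array([0.6224, 0.2122]), array([0.1006, 0.106 ]), 1.1)
1.15 -0.0187 [-5.54854165e-05  9.90093205e-01  1.40411686e-01 -4.00540816e-06]
```

View pics/crop.png

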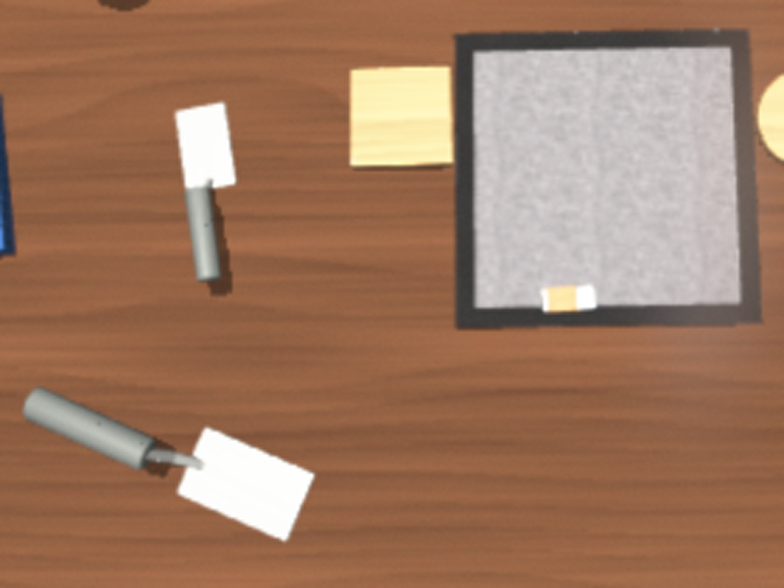

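Small spatula at top pixel (143,178), with an 87x52 mm measured blade. The look-alike is the bigger one at (131,274). The square coaster is at (213,152), its look-alike is the square thing with posts at (434,84), and the round coaster is at (358,152). The crop confirms the choice.

```bash
cat >> h.py <<'E'
from scipy.spatial.transform import Rotation as Ro
PHI=np.radians(35)
FLIP=np.diag([1.,-1,-1])
def tool(o,yaw=0,roll=0,flip=FLIP,phi=PHI):
    "TCP pose for the spatula origin o (world), yaw/roll in deg, held at x=-100 mm"
    Rs=Ro.from_euler('ZX',[yaw,roll],degrees=True).as_matrix()
    Rt=Rs@Ro.from_rotvec([-phi,0,0]).as_matrix()@flip
    p=np.array(o)+Rs@[-.1,0,.062]-Rt[:,2]*ctrl.pinch_z
    q=Ro.from_matrix(Rt).as_quat(); return p,q[[3,0,1,2]]
def flipo(th,Q=(.158,.003),oy=.2145,oz=.007,x=.6035):
    a=np.radians(th); dy,dz=oy-Q[0],oz-Q[1]
    return [x,Q[0]+dy*np.cos(a)-dz*np.sin(a),Q[1]+dy*np.sin(a)+dz*np.cos(a)]
E
python3 - <<'E'
from h import *
for n,F in(("A",FLIP),("B",np.diag([-1.,1,-1]))):
  for ph in(20,35):
    for lab,o,y,r in[("grasp",[.600,.412,0],10,0),("up",[.6,.412,.06],10,0),("pre",[.505,.2145,.0025],0,0),("in",[.6035,.2145,.0025],0,0)]+[(f"r{t}",flipo(t),0,t) for t in(30,60,90)]+[("push",np.array(flipo(90))+[0,-.04,.01],0,90)]:
        j=ctrl.ik(*tool(o,y,r,F,np.radians(ph))); print(n,ph,lab,None if j is None else np.round(j,2))
E
```

```text
A 20 grasp [-0.62  0.84 -0.44  1.5   0.61  1.2  -2.68]
A 20 up [-0.62  0.77 -0.42  1.45  0.56  1.28 -2.62]
A 20 pre [-0.66  0.61 -0.1   2.01  0.43  0.82 -2.67]
A 20 in [-0.28  0.75 -0.57  1.79  0.72  1.09 -2.81]
A 20 r30 [ 0.07  0.58 -0.52  1.99  0.21  0.58 -2.11]
A 20 r60 [ 0.54  0.75 -0.65  2.06 -0.55  0.54 -1.05]
A 20 r90 [ 0.73  1.08 -0.56  1.96 -0.85  0.9  -0.47]
A 20 push [ 0.77  1.05 -0.52  1.92 -0.8   1.   -0.5 ]
A 35 grasp [-0.84  0.93 -0.19  1.36  0.56  1.39 -2.64]
A 35 up [-0.82  0.87 -0.23  1.32  0.57  1.49 -2.61]
A 35 pre [-0.89  0.73  0.08  1.89  0.41  1.02 -2.69]
A 35 in [-0.64  0.8  -0.14  1.68  0.58  1.19 -2.69]
A 35 r30 [-0.09  0.61 -0.52  1.92  0.52  0.8  -2.5 ]
A 35 r60 [ 0.36  0.63 -0.57  2.05 -0.23  0.5  -1.49]
A 35 r90 [ 0.68  0.93 -0.6   2.01 -0.74  0.71 -0.67]
A 35 push [ 0.72  0.9  -0.54  1.97 -0.7   0.81 -0.67]
B 20 grasp [-0.29  1.12 -1.25  1.49  1.12  1.66  0.1 ]
B 20 up [-0.29  1.04 -1.25  1.45  1.04  1.71  0.15]
B 20 pre [-0.01  1.   -1.32  2.    1.02  1.48 -0.24]
B 20 in [-0.01  0.96 -1.13  1.79  1.01  1.44  0.05]
B 20 r30 [ 0.19  0.63 -0.71  1.99  0.41  0.62  0.84]
B 20 r60 [ 0.72  0.87 -0.98  2.05 -0.01  0.47  1.55]
B 20 r90 [ 0.94  1.24 -0.96  1.96 -0.41  0.69  2.23]
B 20 push [ 1.01  1.24 -0.98  1.91 -0.33  0.77  2.15]
B 35 grasp [-0.43  1.21 -1.23  1.35  1.18  1.95  0.08]
B 35 up [-0.48  1.05 -1.03  1.32  1.02  1.86  0.2 ]
B 35 pre [-0.16  1.11 -1.29  1.88  0.99  1.77 -0.31]
B 35 in [-0.15  1.08 -1.14  1.67  1.06  1.75 -0.03]
B 35 r30 [ 0.16  0.75 -0.98  1.91  0.82  1.01  0.34]
B 35 r60 [ 0.49  0.69 -0.79  2.05  0.08  0.5   1.35]
B 35 r90 [ 0.87  1.07 -0.95  2.01 -0.28  0.56  2.  ]
B 35 push [ 0.96  1.08 -1.    1.97 -0.16  0.65  1.91]
```

```bash
python3 - <<'E'
from h import *
p,q=tool([.600,.4125,0],10,0)
z=Ro.from_quat(q[[1,2,3,0]]).as_matrix()[:,2]
ctrl.ungrasp()
ctrl.movep(p-z*.13,q); print(get_state()["time"])
ctrl.movel(p,max_speed=.1); s=get_state(); print(s["time"],s["contact_force"],s["tcp_pos"]-p)
ctrl.close_gripper(100); s=get_state(); print(s["time"],s["width"],s["gripper_force"],s["contact_force"])
im,d=vision.grab_frame("side"); cv2.imwrite("pics/grasp.png",cv2.resize(im[150:330,80:330],None,fx=2.5,fy=2.5))
E
```

```text
5.2417
6.6917 [0.66190848 0.0508526  0.13755763] [4.71049179e-05 6.70608441e-04 4.31268895e-04]
7.3 0.021151226502182693 97.71256685256958 [-1.49773119  0.4209292   1.84007822]
```

View pics/grasp.png

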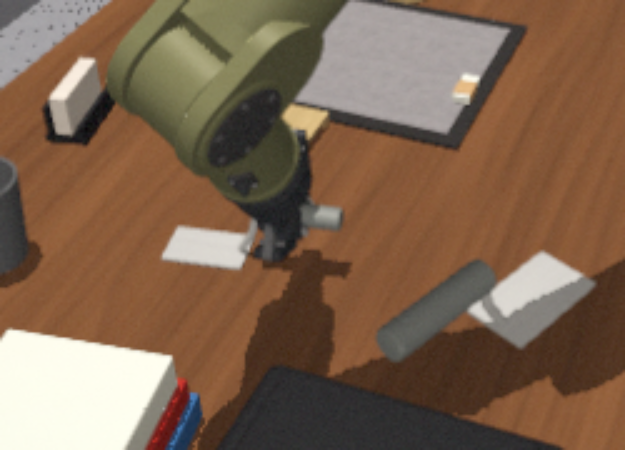

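The side view shows the small spatula's handle clamped between the fingers, with the blade still flat at about crop pixel (205,248).

```bash
cat > blade.py <<'E'
from meas import *
def blade(o,tag):
    for c in("top","side"):
        im,d=vision.grab_frame(c); W=cloud(c,d)
        m=(np.abs(W[...,0]-o[0])<.06)&(np.abs(W[...,1]-o[1])<.045)&(np.abs(W[...,2]-o[2])<.02)&(im.min(2)>125)&(im.max(2).astype(int)-im.min(2)<25)
        p=W[m]
        if len(p)<50: print(c,len(p)); continue
        A=np.c_[p[:,:2]-o[:2],np.ones(len(p))]; k=np.linalg.lstsq(A,p[:,2],rcond=None)[0]
        print(c,len(p),rect(p),"slope x,y deg",np.round(np.degrees(k[:2]),2),"z",round(k[2],4))
    return im
E
python3 - <<'E'
from blade import *
o=np.array([.600,.4125,0])
ctrl.movel(tool(o+[0,0,.05],10)[0],max_speed=.1)
o=np.array([.500,.2145,.05])
ctrl.movel(*tool(o,0),max_speed=.15)
s=get_state(); print(s["time"],s["width"],s["contact_force"],s["wrist_torque"])
im=blade(o+[0,0,.003],"pre"); cv2.imwrite("pics/pre.png",im[100:300,100:350])
t,_=vision.grab_frame("top"); cv2.imwrite("pics/pret.png",cv2.resize(np.hstack([t[110:260,150:300],im[130:280,130:280]]),None,fx=2.6,fy=2.6))
E
```

```text
9.5417 0.02121592059110581 [ 0.6309262   0.79479467 -1.35279308] [ 0.81756006  0.08518536 -0.00577444]
top 584 (array([0.4997, 0.216 ]), array([0.0491, 0.0849]), 89.6) slope x,y deg [-0.75 -0.36] z 0.0519
side 318 (array([0.4957, 0.2139]), array([0.0572, 0.0905]), 87.86) slope x,y deg [-2.32  0.32] z 0.0524
```

View pics/pret.png

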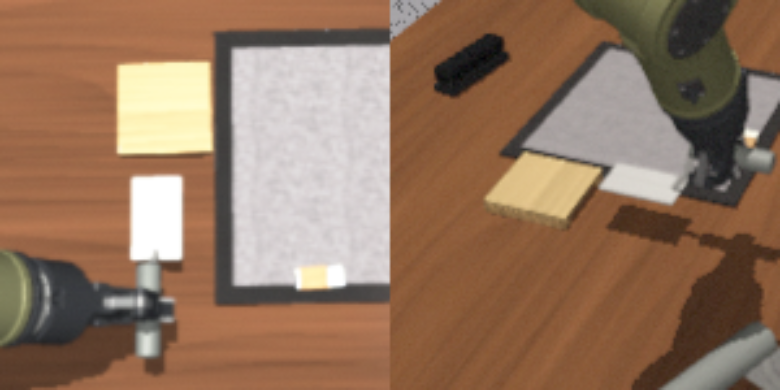

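```bash
python3 - <<'E'
from blade import *
x=.500
ctrl.movel(tool([x,.2145,.0045])[0],max_speed=.08)
s=get_state(); print(s["time"],np.round(s["contact_force"],2))
for x in(.530,.560,.585,.6035):
    ctrl.movel(tool([x,.2145,.0045])[0],max_speed=.06)
    s=get_state(); print(s["time"],np.round(s["contact_force"],2))
    if abs(s["contact_force"][0])>6: break
im,W,b=get("top","square_coaster",[.624,.21])
if b: q=b[1]; q=q[q[:,2]>.012]; print(rect(q),np.median(q[:,2]))
im2,_=vision.grab_frame("side"); cv2.imwrite("pics/ins.png",cv2.resize(np.hstack([im[110:260,150:300],im2[130:280,130:280]]),None,fx=2.6,fy=2.6))
E
```

```text
10.4083 [-0.26  0.04 -1.32]
11.0583 [-0.68  0.45 -1.87]
11.7083 [-0.89  0.43 -1.29]
12.275 [-0.13 -0.17 -1.5 ]
12.7333 [-0.87 -0.36 -2.31]
(array([0.625 , 0.2116]), array([0.1016, 0.0991]), 0.29) 0.016857760397431882
```

View pics/ins.png

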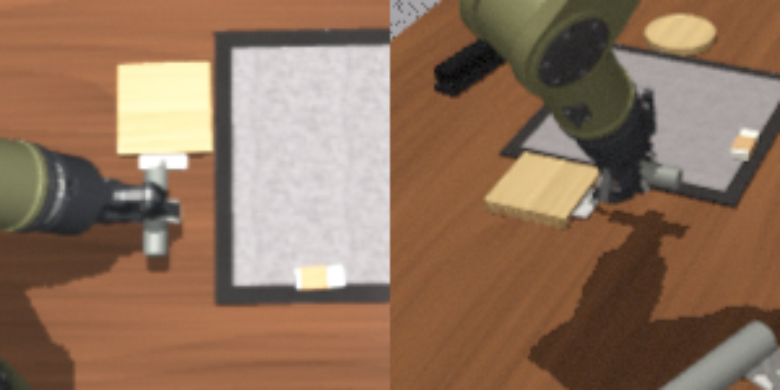

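Blade tucked under the plate (top crop (163,160)), coaster not displaced. Now the roll.

```bash
python3 - <<'E'
from blade import *
for t in range(0,37,6):
    ctrl.movel(*tool(flipo(t,oz=.008),0,t),max_speed=.04)
    s=get_state(); print(t,round(s["time"],2),np.round(s["contact_force"],2),round(s["width"],4),np.round(s["qpos"],2)[[4,6]])
    if np.linalg.norm(s["contact_force"])>15: break
im,_=vision.grab_frame("top")
im2,_=vision.grab_frame("side"); cv2.imwrite("pics/r36.png",cv2.resize(np.hstack([im[110:260,150:300],im2[130:280,130:280]]),None,fx=2.6,fy=2.6))
E
```

```text
0 13.13 [-0.45  0.72 -2.19] 0.0212 [ 0.47 -2.59]
6 13.47 [ 0.55  0.18 -1.09] 0.0212 [ 0.45 -2.55]
12 13.8 [ 0.05  0.3  -2.65] 0.0211 [ 0.42 -2.49]
18 14.13 [ 0.21  0.1  -2.13] 0.0215 [ 0.38 -2.43]
24 14.47 [-0.18  0.14 -2.41] 0.0209 [ 0.33 -2.34]
30 14.8 [ 0.21  0.29 -2.67] 0.0216 [ 0.27 -2.24]
36 15.13 [-0.04 -0.11 -2.27] 0.0218 [ 0.2  -2.13]
```

View pics/r36.png

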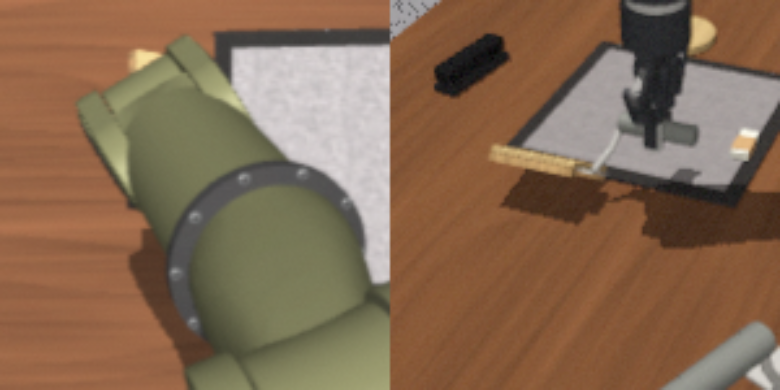

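The coaster is riding on the blade at about 36° (side crop (535,160)) and the gripper is clear of it. I'll continue the roll.

```bash
python3 - <<'E'
from blade import *
for t in list(range(42,85,6)):
    ctrl.movel(*tool(flipo(t,oz=.008),0,t),max_speed=.04)
    s=get_state(); print(t,round(s["time"],2),np.round(s["contact_force"],2),round(s["width"],4))
    if np.linalg.norm(s["contact_force"])>15: break
im2,_=vision.grab_frame("side"); cv2.imwrite("pics/r84.png",cv2.resize(im2[100:300,120:320],None,fx=2.5,fy=2.5))
E
```

```text
42 15.57 [ 0.06 -0.35 -2.44] 0.0216
48 15.9 [-0.04  0.96 -3.59] 0.021
54 16.23 [ 0.66  0.7  -3.24] 0.0213
60 16.57 [-0.41  1.78 -1.98] 0.0213
66 16.9 [-0.69 -0.52 -1.52] 0.0216
72 17.23 [ 0.16  0.65 -1.27] 0.0212
78 17.57 [ 0.24  1.05 -1.58] 0.0209
84 17.9 [-0.25  1.3  -2.05] 0.0214
```

View pics/r84.png

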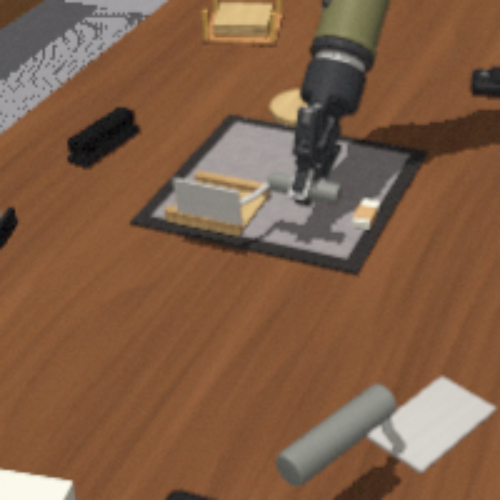

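The coaster has already toppled onto the mat with its runners up (crop (225,205)), and the blade stands free above it. Next I retract and set the spatula back.

```bash
python3 - <<'E'
from blade import *
o=np.array(flipo(84,oz=.008))
ctrl.movel(tool(o+[0,.01,.08],0,84)[0],max_speed=.12)
ctrl.movel(*tool([.58,.26,.14],0,45),max_speed=.1)
ctrl.movel(*tool([.58,.35,.12],5,0),max_speed=.1)
o=np.array([.600,.4125,.03])
ctrl.movel(*tool(o,10,0),max_speed=.12)
s=get_state(); f0=s["contact_force"]; print(s["time"],s["width"],np.round(f0,2))
blade(o+[0,0,.003],"")
for z in(.006,.004,.003,.002,.001,.0,-.001):
    o[2]=z; ctrl.movel(tool(o,10)[0],max_speed=.03); ctrl.pause(.15)
    s=get_state(); print(z,np.round(s["contact_force"],2))
    if s["contact_force"][2]-f0[2]>4: break
print(s["time"])
im,W,b=get("top","square_coaster",[.624,.1])
if b: q=b[1]; print("coaster",rect(q),np.median(q[:,2]))
E
```

```text
22.35 0.021216825865504132 [-0.04 -0.6  -2.19]
top 509 (array([0.6001, 0.4111]), array([0.0864, 0.0506]), 10.37) slope x,y deg [-1.05 -0.07] z 0.0327
side 424 (array([0.5976, 0.4103]), array([0.0885, 0.0545]), 10.97) slope x,y deg [-1.94 -0.22] z 0.0335
0.006 [-0.83 -0.1  -0.94]
0.004 [ 0.73 -0.6  -1.95]
0.003 [-1.3   0.18 -1.79]
0.002 [ 0.63 -0.39 -1.92]
0.001 [ 0.2   0.2  -1.08]
0.0 [-0.83 -0.17  0.76]
-0.001 [-2.55 -2.22  4.08]
25.95
```

```bash
python3 - <<'E'
from blade import *
o=np.array([.600,.4125,-.0002]); ctrl.movel(tool(o,10)[0],max_speed=.03)
ctrl.ungrasp(); ctrl.pause(.3)
p,q=tool(o,10); z=Ro.from_quat(q[[1,2,3,0]]).as_matrix()[:,2]
ctrl.movel(p-z*.15,max_speed=.1)
p2=p-z*.15; p2[2]+=.08; ctrl.movel(p2,max_speed=.15); ctrl.pause(.5)
print(get_state()["time"],get_state()["contact_force"])
blade(o+[0,0,.003],"")
im,W,b=get("top","square_coaster",[.624,.1])
if b: r=b[1]; print("coaster",rect(r),np.median(r[:,2]),r[:,2].max())
im2,_=vision.grab_frame("side"); cv2.imwrite("pics/end.png",np.hstack([im[100:300,100:400],im2[100:300,100:400]]))
E
```

```text
30.075 [ 0.38846977  0.52703141 -0.33842874]
top 496 (array([0.5996, 0.4116]), array([0.0904, 0.0516]), 10.85) slope x,y deg [-0.42 -0.66] z 0.0029
side 431 (array([0.5972, 0.4085]), array([0.0944, 0.0598]), 7.59) slope x,y deg [-2.22  0.57] z 0.0033
coaster (array([0.6236, 0.0948]), array([0.1062, 0.1038]), 0.7) 0.013664879406759785 0.030541679843085656
```

View pics/end.png

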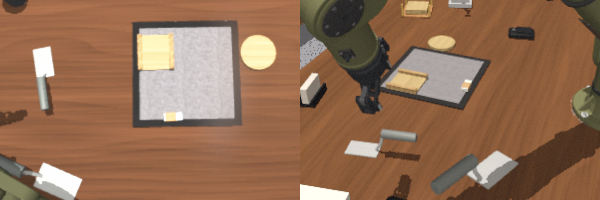

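The coaster lies runners up on the mat (155,52), the spatula stands flat on the desk (43,78), the round coaster is in place (258,52), and the gripper is clear.

```bash
python3 -c "
from station import ticket
print(ticket.close_job())"
```

```text
the job is handed in; nothing more can be done
None
```

I handed the job in at about 30 s of the 61 s: the final pictures show the square coaster flat on the mat with its runners up, the spatula flat on the bare desk and released, and the round coaster in place; the judge's result was not shown.

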